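# Set the sprung tweezers to the size of the spacer on the drop gauge

### The job

Press the drop gauge's plunger down until its foot rests on the spacer below it, note which colour band the gauge's pointer has come to (yellow, green or red), and let the plunger spring all the way up again. Then pick up the sprung tweezers by their thumb pads, squeeze them until their pointer stands in the band of that same colour, and finish still holding them like that, level and steady, with both tips above the middle of the blue sorting tray and well clear of it, so that I can try the other spacers between the tips. Do not shift any of the spacers, the plug gauge or the marker.

Things in the scene. Friction and masses are not known exactly. Their poses are not given: they have to be found in the camera images.
- drop_gauge: drop gauge, fixed to the bench: dark plate 125 x 160 x 20 mm high; at its back (+x) a steel column and a blue bracket (126 mm high) that guides a vertical sprung plunger over the plate. Origin at the middle of the underside, z up, -x its front
- anvil (a point): the point on the plate's upper face (20 mm above the bench) straight below the plunger's foot, where the spacer to be measured stands
- gauge_plunger (a joint): travel of the plunger in m: 0 = up (foot's face 45 mm above the plate), grows as it is pressed down, to 0.043. It springs back: 1.2 N of push starts it, 3 N takes it 35 mm down. When the foot (18 mm round) rests on the spacer, its height = 0.045 - this value: 0.033 for 12 mm, 0.025 for 20 mm, 0.017 for 28 mm
- gauge_scale (a point): middle of the front of the gauge's white upright scale, 16 x 60 mm, 30 mm to the left (+y) of the foot; a black pointer on the foot, 6 mm above its face, runs along it. Bands 5 mm high from the bottom up: yellow = 12 mm spacer, green = 20 mm, red = 28 mm
- plunger_top (a point): middle of the top of the plunger's round black knob, 28 mm across, 159 mm above the bench when up; moves down with the plunger
- spacer_a: one of three turned aluminium spacers of the same look, 30 mm across, with a small dark centre hole; they are 12, 20 and 28 mm tall, which is which is not told. One stands under the foot, the others at the back corners of the gauge's plate. Origin at the middle of the underside
- spacer_b: one of three turned aluminium spacers of the same look, 30 mm across, with a small dark centre hole; they are 12, 20 and 28 mm tall, which is which is not told. One stands under the foot, the others at the back corners of the gauge's plate. Origin at the middle of the underside
- spacer_c: one of three turned aluminium spacers of the same look, 30 mm across, with a small dark centre hole; they are 12, 20 and 28 mm tall, which is which is not told. One stands under the foot, the others at the back corners of the gauge's plate. Origin at the middle of the underside
- tweezers: big sprung steel tweezers, 80 g, lying on the edges of their two blades (18 mm high, 160 mm long). Origin on the underside midway between the open thumb pads; x points to the tips (55 mm ahead of the origin; weight near the origin), the bow with the hinge line is 95 mm behind it; the fixed blade is on the y side, z up. Origin and axes belong to the fixed blade, so they turn a little as it is squeezed
- tweezer_grip (a point): on the fixed blade's black rubber thumb pad, middle of its outer face, 9.5 mm above the underside. The two pads are 32 mm long (along the blade), 19 mm high, outer faces 56 mm apart when open; they face opposite ways across the tweezers. Squeezing them 1 mm closes the tips by about 1.6 mm; squeezed evenly, each blade turns half the angle
- tweezer_arm (a joint): angle of the moving blade, rad: 0 = open (tips 52 mm apart), grows when squeezed, to 0.32 (3 mm). Middle of the yellow band: 0.245 (tips 15 mm apart, pads about 32.5 mm over their outer faces); green: 0.192 (23 mm, pads 37 mm); red: 0.139 (31 mm, pads 43 mm). A band reaches 0.0165 rad (2.5 mm of tip gap) to either side. The spring pushes each pad out with 3 N open, 6 to 10 N in the bands
- tweezer_arc (a point): middle of the flat scale arc on top of the blades, 56 to 68 mm from the hinge (behind the pads), fixed to the fixed blade; with the moving blade's black pointer it is 22 mm high. Bands from the fixed blade outwards: yellow, green, red, each set to its spacer's height plus 3 mm of tip gap. It sticks out up to 15 mm past the squeezed moving blade
- tip_fixed (a point): inner face of the fixed blade's tip, 9 mm above the tweezers' underside
- tip_moving (a point): inner face of the moving blade's tip, 9 mm above the tweezers' underside; tip gap = distance between the two tips
- tray: blue open sorting tray, fixed to the bench, 110 (x) by 150 (y) by 30 mm high, with three loose spacers in it. Origin at the middle of the underside
- loose_1: one of the three spacers lying in the tray, waiting to be tried later, 30 mm across, 12 to 28 mm tall; not to be moved. Origin at the middle of the underside
- loose_2: one of the three spacers lying in the tray, waiting to be tried later, 30 mm across, 12 to 28 mm tall; not to be moved. Origin at the middle of the underside
- loose_3: one of the three spacers lying in the tray, waiting to be tried later, 30 mm across, 12 to 28 mm tall; not to be moved. Origin at the middle of the underside
- plug_gauge: steel plug gauge, 108 mm long, lying at the left; not to be moved. Origin below its middle
- marker_a: green and white marker pen, 135 mm long, lying at the right; not to be moved. Origin below its middle

How it is judged:
On the way, in this order (a step that is already met when the one before it is completed fails the run):
1. the plunger is pressed down until its foot rests on the spacer that stands below it (((horizontal distance between spacer_a and anvil below 0.012 m and value of joint gauge_plunger between 0.0315 and 0.036 m) or (horizontal distance between spacer_b and anvil below 0.012 m and value of joint gauge_plunger between 0.0235 and 0.028 m) or (horizontal distance between spacer_c and anvil below 0.012 m and value of joint gauge_plunger between 0.0155 and 0.02 m))), for 0.2 s.
2. the plunger is let up again, all the way (value of joint gauge_plunger below 0.003 m), for 0.1 s.
At the end, for the whole second after the job is handed in: Tweezers held by the fingers, still, within 20 deg of level; both tips within 55 mm (plan) of the tray's middle, 50-300 mm above the bench, clear of the tray; tip gap 15, 23 or 31 mm (+-2.5) for the 12, 20 or 28 mm spacer still within 12 mm of the anvil point; plunger up (3 mm) (((horizontal distance between spacer_a and anvil below 0.012 m and distance between tip_fixed and tip_moving between 0.0125 and 0.0175 m) or (horizontal distance between spacer_b and anvil below 0.012 m and distance between tip_fixed and tip_moving between 0.0205 and 0.0255 m) or (horizontal distance between spacer_c and anvil below 0.012 m and distance between tip_fixed and tip_moving between 0.0285 and 0.0335 m)) and value of joint gauge_plunger below 0.003 m and horizontal distance between each of tip_fixed, tip_moving and tray below 0.055 m and height (world z) of tip_fixed between 0.05 and 0.3 m and height (world z) of tip_moving between 0.05 and 0.3 m and angle between tweezers's own z axis and vertical below 0.35 rad and linear speed of tweezers below 0.02 m/s and velocity of joint tweezer_arm between -0.1 and 0.1 rad/s and contact force between tweezers and the fingers above 1 N and contact force between tweezers and tray below 0.05 N); the arm keeps its last pose, push and grip.
It fails at once if a spacer, the plug gauge or the marker is shifted by more than 20 mm (distance of any of spacer_a, spacer_b, spacer_c, loose_1, loose_2, loose_3, plug_gauge, marker_a from where it was at the start of the episode above 0.02 m).
It also fails if it takes over 58 s, if anything falls off the work surface, if the arm or the gripper's body presses on something with over 40 N, if the wrist force passes 120 N, or if a joint passes its speed limit or range.

### The arm

A 6-joint arm with a two-finger parallel gripper is mounted at the origin on a cart in front of the work surface, level with it; the furniture and walls round the work are solid. World frame = base frame: x ahead of the robot, y to its left, z up, the work surface at z = 0. Lengths are in m, angles in rad, forces in N, time in s.
With the tool pointing down it reaches from about 0.4 to 0.825 m from the base axis. Payload 7 kg.
Tool frame: the origin (TCP) lies on the centre line of the jaws, within the pads' length; the fingertips stand 11 mm ahead of it and the grasp point (between the pads) lies 8 mm behind it; z points along the fingers, y is the direction in which the jaws open and shut (so a half turn about z gives the same grasp; the last joint's range is limited). The gripper opens to 88 mm and grips with 3 to 60 N. Pads are 19 mm wide; open, the fingers measure 130 mm over their backs; the gripper's body (78 mm by 193 mm) begins 47 mm behind the grasp point.
Start: joints at [-0.862, 0.359, 0.012, 0, -1.224, -0.288], TCP at [0.276, -0.616, 0.238] pointing down, gripper open.
Joint ranges: [-3.07, 3.07], [-1.43, 2.12], [-1.02, 1.25], [-3.03, 1.67], [-3.05, -0], [-3.03, 3.03]. Speed limits (rad/s): [2.39, 2.39, 3.01, 3.14, 3.14, 3.14].

### API

Orientations are given as [roll, pitch, yaw] about the fixed x, y, z axes, in that order (R = Rz(yaw) Ry(pitch) Rx(roll)).
In Python, from station import * gives the robot as it stands.
- The arm moves only by the tool play_rows, never from a script. Its argument "targets" is a list of rows, each a list of 7 numbers: the turn, a rotation vector about the world's x, y, z in rad, then the shift along the world's x, y, z in m, then the opening, from 0 (shut) to 1 (fully open). A call has 1 to 12 rows; each row shifts and turns the pose as measured when the row begins; what a row does not reach is not made up. A row lasts 1/8 s, in which the tool goes at most 62.5 mm and 10.7 degrees, less where a joint would pass 70% of its speed; a pose out of reach is approached as far as the arm can. A call is refused whole if a number of a shift passes 0.0625 or a number of a turn 0.188, either way. A call with a gripper value outside its range is refused whole. The fingers move at their own pace and stop on an object; "grip_force" is the grip in N (left out, the last holds). Time passes only in rows, so rows that do not move let the fingers close. It gives the time, the measured TCP pose, the force and the opening at its end, in the units of the state.
- get_state(): the state, without advancing time (a new reading comes with each control period).
- grab_frame(name): name is "side" or "top" or "wrist"; returns (picture, depth): 480x640x3 uint8, blue, green, red; 480x640 float32, m along the optical axis (not along the pixel's ray), 0 where there is no reading.
- camera_params(name): a dict with "camera_matrix" (3x3 intrinsics, pixels), "dist" ([k1, k2, p1, p2, k3] as OpenCV has them; the pictures are not rectified), "extrinsics" (4x4, takes a point from world to camera coordinates); the wrist camera has in their place "hand_eye" (4x4, takes a point from camera to tool coordinates, whose origin is the TCP and whose axes are the flange's). Camera axes: x right, y up, looking along -z (the intrinsics and any distortion apply to the point x, -y, -z); pixel columns grow to the right and rows downward; lengths in m; the calibration is good to about 2 mm. A picture is of the moment at which its call begins: read the wrist's pose just before it. camera_params takes no time and is no camera call.
- job_done(): hands the job in, once; it reports no verdict.
The state is a dict: "t": time; "q": joint angles; "qd": joint speeds; "joint_efforts": joint torques, N m; "eef_pos": TCP position; "ee_rot": TCP orientation; "force": force on the tool from outside, world axes, zero at the start; "moment": the same for the moment, N m; "width": finger opening in m.
Only numpy, scipy, OpenCV 4.12 (cv2) and the standard library are available. Lean on these libraries where they do the work, as an engineer would, in place of code of your own. Each camera call takes 0.05 s, during which the arm holds its last target.

## Working session

There is one attempt and no reset: what is moved stays moved. The work goes in short steps, Python scripts to look and compute and a tool call to move; the robot and the scene stay as the last step left them, time stands still between calls to the robot, and variables do not carry over. Pictures are saved under pics/ and viewed, and the job is handed in when it is done.

Besides the shell and the picture viewer there is one more tool, called after "Call:" as a command line: name --pt "numbers of a row" for each row, then --argument value for the rest. play_rows: Moves the arm, as the interface text tells. Its arguments: {"type":"object","properties":{"targets":{"type":"array","items":{"type":"array","items":{"type":"number"}}},"grip_force":{"type":"number"}},"required":["targets"]}

```bash
mkdir -p pics; ls; python3 - <<'E'
from station import *
import cv2,numpy as np
print(get_state())
for n in ["side","top","wrist"]:
    im,d=grab_frame(n); cv2.imwrite(f"pics/{n}0.png",im); np.save(f"pics/{n}0.npy",d); print(n,camera_params(n))
E
```

```text
pics
{'t': 0.0, 'q': array([-8.61892880e-01,  3.59393628e-01,  1.10627641e-02, -3.48966961e-04,
       -1.22410289e+00, -2.88078180e-01]), 'qd': array([ 0.00148229, -0.00146189, -0.00038559, -0.00149254,  0.00192724,
        0.00126488]), 'joint_efforts': array([-2.27573255e-04, -5.82712948e+01,  2.93055761e+01,  6.99759588e+00,
        6.57204859e-03, -1.75033047e-04]), 'eef_pos': array([ 0.27551705, -0.61569408,  0.23662023]), 'ee_rot': array([ 3.13992950e+00, -1.50720870e-04, -2.72088611e+00]), 'force': array([-0.16034053, -0.15540583,  0.64211204]), 'moment': array([-0.01879584,  0.00697473,  0.0370651 ]), 'width': 0.08739675389478098}
side {'camera_matrix': array([[455.16912841,   0.        , 318.26556976],
       [  0.        , 455.16912841, 247.68007391],
       [  0.        ,   0.        ,   1.        ]]), 'dist': array([0.00509494, 0.        , 0.        , 0.        , 0.        ]), 'extrinsics': array([[-0.99949454, -0.02432587, -0.02046729,  0.53347774],
       [-0.00376734, -0.54864257,  0.83604852, -0.05464704],
       [-0.03156684,  0.83570305,  0.54827361, -1.19705905],

[... 486 characters left out ...]
  0.99945332, -1.13905035],
       [ 0.        ,  0.        ,  0.        ,  1.        ]])}
wrist {'camera_matrix': array([[407.45207266,   0.        , 320.31538784],
       [  0.        , 407.45207266, 240.02367508],
       [  0.        ,   0.        ,   1.        ]]), 'dist': array([-0.0763429,  0.       ,  0.       ,  0.       ,  0.       ]), 'hand_eye': array([[ 1.24834636e-03,  9.57504946e-01,  2.88414147e-01,
         7.81486964e-02],
       [ 9.99998761e-01, -9.18711480e-04, -1.27827997e-03,
         9.02882142e-04],
       [-9.58990001e-04,  2.88415385e-01, -9.57504906e-01,
        -1.47105497e-01],
       [ 0.00000000e+00,  0.00000000e+00,  0.00000000e+00,
         1.00000000e+00]])}
```

View pics/top0.png

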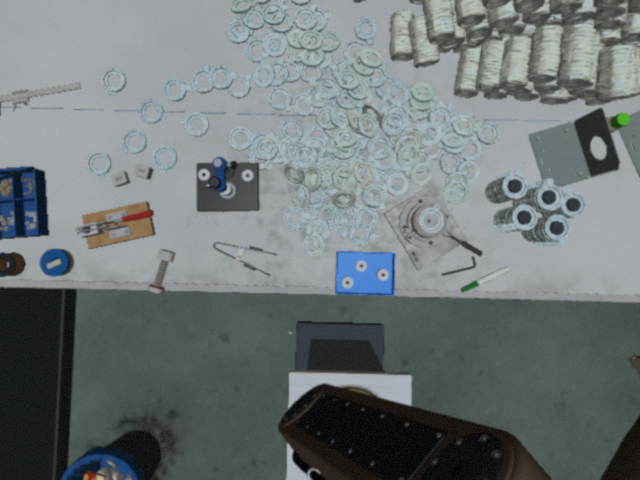

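View pics/side0.png

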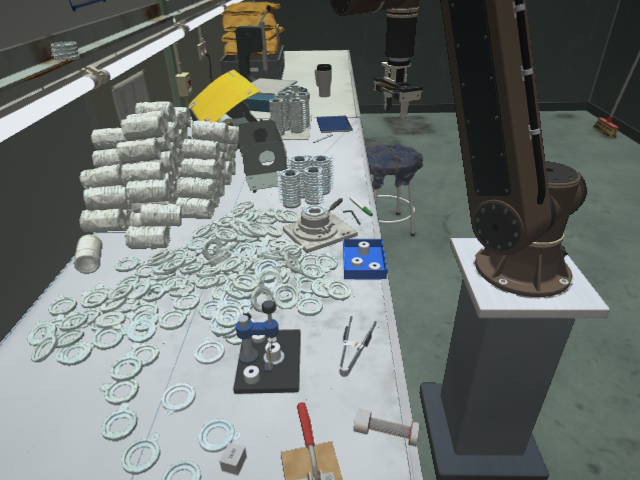

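The top view shows the gauge at about (228,187), the tweezers with their bow at (215,245) and tips at (270,252)/(268,274), the tray at (365,272), the marker at (485,279) and the plug gauge at (161,270). Next I'll zoom in and compute positions.

```bash
cat > h.py <<'E'
import cv2,numpy as np
from scipy.spatial.transform import Rotation as R
from station import *
def wristE(st):
    T=np.eye(4);T[:3,:3]=R.from_euler('xyz',st['ee_rot']).as_matrix();T[:3,3]=st['eef_pos']
    return np.linalg.inv(T@np.array(camera_params('wrist')['hand_eye']))
def cam(n,st=None):
    p=camera_params(n); E=p['extrinsics'] if n!='wrist' else wristE(st)
    return p['camera_matrix'],p['dist'],np.array(E)
def ray(c,px):
    K,D,E=c
    u=cv2.undistortPoints(np.array(px,float).reshape(-1,1,2),K,D).reshape(-1,2)
    d=np.c_[u[:,0],-u[:,1],-np.ones(len(u))]
    Rm=E[:3,:3];o=-Rm.T@E[:3,3]
    return o,d@Rm
def plane(c,px,z):
    o,d=ray(c,px); s=(z-o[2])/d[:,2]; return o+d*s[:,None]
def proj(c,P):
    K,D,E=c
    P=np.atleast_2d(P);q=P@E[:3,:3].T+E[:3,3];q=q*[1,-1,-1]
    return cv2.projectPoints(q,np.zeros(3),np.zeros(3),K,D)[0].reshape(-1,2)
def tri(c1,p1,c2,p2):
    o1,d1=ray(c1,[p1]);o2,d2=ray(c2,[p2]);d1=d1[0];d2=d2[0]
    s=np.linalg.lstsq(np.c_[d1,-d2],o2-o1,rcond=None)[0]
    a=o1+s[0]*d1;b=o2+s[1]*d2
    return (a+b)/2,np.linalg.norm(a-b)
def zoom(im,x0,y0,x1,y1,f,name):
    cv2.imwrite('pics/'+name,cv2.resize(im[y0:y1,x0:x1],None,fx=f,fy=f,interpolation=cv2.INTER_CUBIC))
E
python3 - <<'E'
from h import *
t=cv2.imread('pics/top0.png');s=cv2.imread('pics/side0.png')
zoom(t,180,140,280,215,8,'t_g.png');zoom(t,200,225,300,300,8,'t_tw.png');zoom(s,220,290,320,400,5,'s_g.png');zoom(s,320,300,400,390,6,'s_tw.png')
c=cam('top')
# tray blue
hsv=cv2.cvtColor(t,cv2.COLOR_BGR2HSV)
m=cv2.inRange(hsv,(95,120,100),(125,255,255));m[:, :300]=0;m[:,420:]=0;m[:230]=0;m[300:]=0
cn=max(cv2.findContours(m,0,2)[0],key=cv2.contourArea);r=cv2.minAreaRect(cn);print(r);
print(plane(c,cv2.boxPoints(r),0.03)); print(plane(c,[r[0]],0.03))
E
```

```text
((364.7926940917969, 273.1341552734375), (58.002933502197266, 42.947784423828125), 1.7899105548858643)
[[ 0.3571436   0.04530788  0.03      ]
 [ 0.46634451  0.04442962  0.03      ]
 [ 0.4653275  -0.1036741   0.03      ]
 [ 0.35612428 -0.10228345  0.03      ]]
[[ 0.41112999 -0.02906393  0.03      ]]
```

View pics/t_g.png

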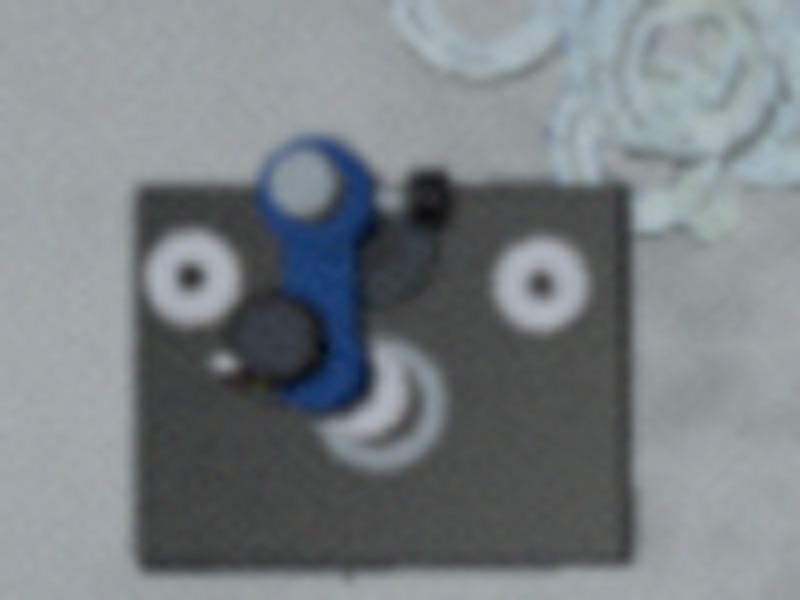

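View pics/t_tw.png

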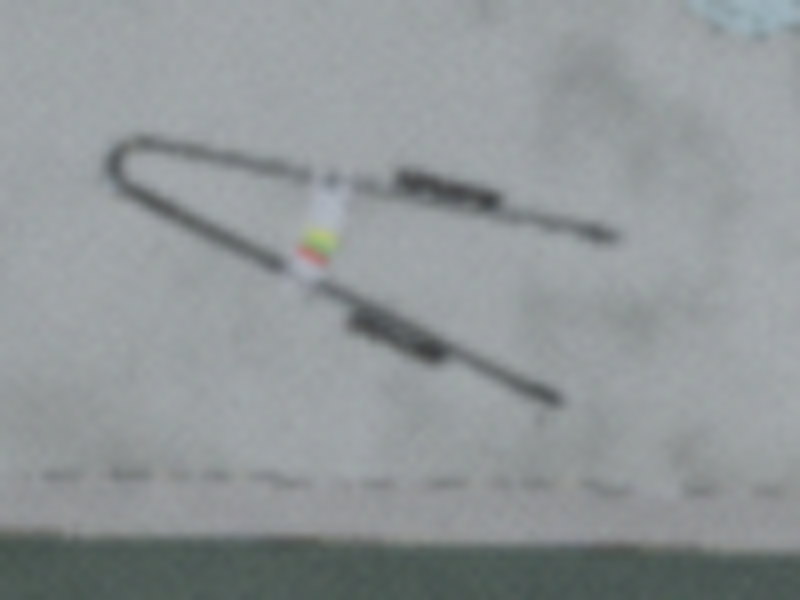

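View pics/s_g.png

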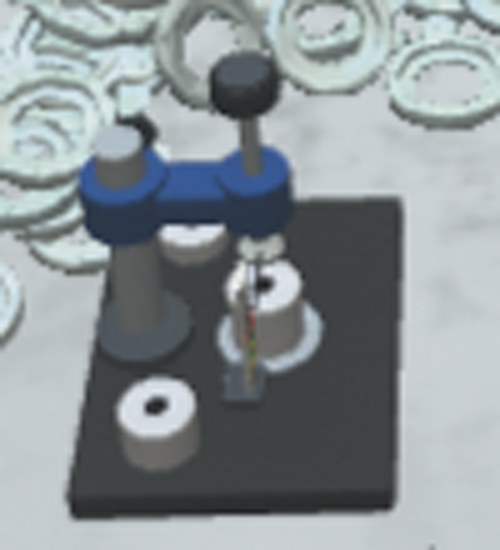

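View pics/s_tw.png

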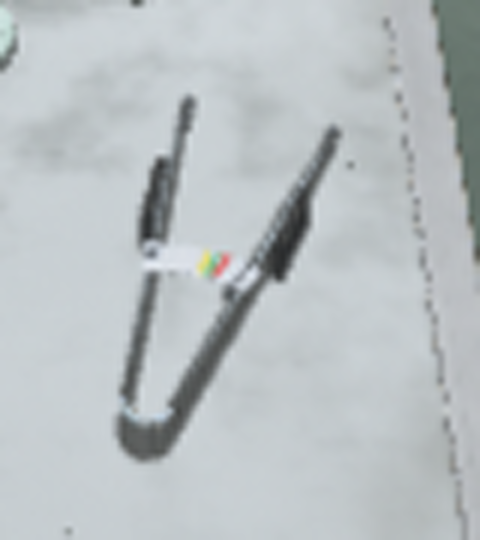

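```bash
python3 - <<'E'
from h import *
c=cam('top');s=cam('side')
f=lambda x,y:[180+(x+.5)/8-.5,140+(y+.5)/8-.5]
g=lambda x,y:[200+(x+.5)/8-.5,225+(y+.5)/8-.5]
sg=lambda x,y:[220+(x+.5)/5-.5,290+(y+.5)/5-.5]
print('knob top',plane(c,[f(273,338)],.159), tri(c,f(273,338),s,sg(244,66)))
print('plate corners',plane(c,[f(140,187),f(632,187),f(632,568),f(140,568)],.02))
print('spacers bk',plane(c,[f(190,277),f(542,285)],.03))
print('bow,arcs,padF,padM,tipF,tipM',plane(c,[g(110,160),g(318,240),g(450,190),g(398,335),g(617,237),g(560,402)],.015))
# spacer height by side view: triangulation of holes
print('left spacer',tri(c,f(190,277),s,sg(157,407)))
print(R.from_euler('xyz',get_state()['ee_rot']).as_matrix())
E
```

```text
knob top [[0.61594224 0.33067854 0.159     ]] (array([0.6156991 , 0.33010469, 0.16133637]), np.float64(0.00020670414499499436))
plate corners [[0.6844532  0.40969572 0.02      ]
 [0.68863466 0.25108248 0.02      ]
 [0.56512631 0.24755507 0.02      ]
 [0.56116122 0.40567477 0.02      ]]
spacers bk [[0.65403226 0.38994458 0.03      ]
 [0.65439012 0.27748482 0.03      ]]
bow,arcs,padF,padM,tipF,tipM [[0.47465657 0.36236284 0.015     ]
 [0.45046664 0.29459499 0.015     ]
 [0.46761761 0.25254063 0.015     ]
 [0.42048207 0.26790287 0.015     ]
 [0.45374725 0.19822981 0.015     ]
 [0.40016442 0.21510338 0.015     ]]
left spacer (array([0.65239335, 0.38723097, 0.03992055]), np.float64(6.654297397342269e-06))
[[-9.12806496e-01 -4.08391854e-01 -6.28550325e-04]
 [-4.08392318e-01  9.12805853e-01  1.09033549e-03]
 [ 1.28460283e-04  1.25196044e-03 -9.99999208e-01]]
```

Call:
play_rows --pt "0 0 -0.035 0.021 0.059 0.002 0" --pt "0 0 -0.035 0.021 0.059 0.002 0" --pt "0 0 -0.035 0.021 0.059 0.002 0" --pt "0 0 -0.035 0.021 0.059 0.002 0" --pt "0 0 -0.035 0.021 0.059 0.002 0" --pt "0 0 -0.035 0.021 0.059 0.002 0" --pt "0 0 -0.035 0.021 0.059 0.002 0" --pt "0 0 -0.035 0.021 0.059 0.002 0" --pt "0 0 -0.035 0.021 0.059 0.002 0" --pt "0 0 -0.035 0.021 0.059 0.002 0" --pt "0 0 -0.035 0.021 0.059 0.002 0" --pt "0 0 -0.035 0.021 0.059 0.002 0" --grip_force 20

```text
t: 1.65
eef_pos: [0.5218, 0.0929, 0.2584]
ee_rot: [3.136, 0.001, 3.123]
force: [1.3, 0.1, 0.2]
width: 0.0005
```

Call:
play_rows --pt "0 0 0.004 0.022 0.058 0.0 0" --pt "0 0 0.004 0.022 0.058 0.0 0" --pt "0 0 0.004 0.022 0.058 0 0" --pt "0 0 0.003 0.018 0.05 0 0" --pt "0 0 0 0.004 0.01 0 0" --pt "0 0 0 0 0 0 0"

```text
t: 2.4
eef_pos: [0.6092, 0.3341, 0.2551]
ee_rot: [3.138, -0.001, -3.141]
force: [0.3, -0.2, -0.1]
width: 0.0004
```

```bash
python3 - <<'E'
from h import *
st=get_state();im,d=grab_frame('wrist');cv2.imwrite('pics/w1.png',im)
print(st['eef_pos'],st['ee_rot'],st['q'],st['force'])
c=cam('wrist',st)
print(proj(c,[0.6157,0.330,0.159]))
E
```

```text
[0.60920682 0.33405868 0.25513742] [ 3.13797617e+00 -1.36001609e-03 -3.14096279e+00] [ 0.7793226   0.38162992  0.08780148 -0.00368933 -1.27539784 -2.34842025] [ 0.25995556 -0.191805   -0.1124851 ]
[[311.5735079  258.17081429]]
```

View pics/w1.png

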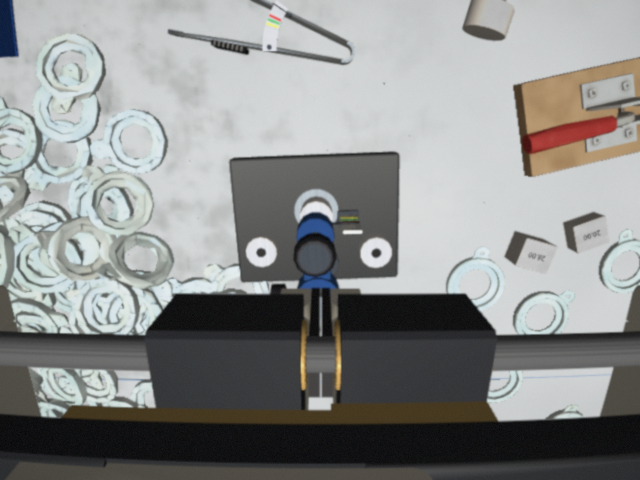

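The wrist view shows the plate, the knob at about (315,255), the spacers at (261,252) and (376,252), and the closed fingers at (320,330).

```bash
python3 - <<'E'
from h import *
im=cv2.imread('pics/w1.png');zoom(im,270,180,400,290,6,'w1z.png')
st=get_state();c=cam('wrist',st);print(plane(c,[[315,256]],.159),plane(c,[[314,205]],.048))
E
```

```text
[[0.61410418 0.33162857 0.159     ]] [[0.60441181 0.32992672 0.048     ]]
```

View pics/w1z.png

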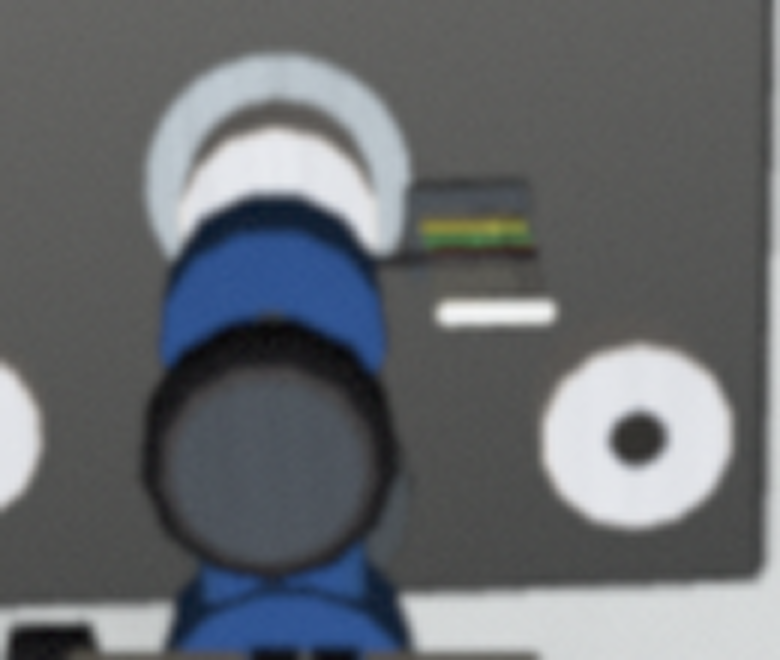

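Call:
play_rows --pt "0 0 0 0.005 -0.003 -0.02 0" --pt "0 0 0 0 0 -0.02 0" --pt "0 0 0 0 0 -0.02 0" --pt "0 0 0 0 0 -0.012 0" --pt "0 0 0 0 0 0 0"

```text
t: 3.08
eef_pos: [0.6134, 0.3237, 0.1852]
ee_rot: [3.136, 0.001, 3.137]
force: [0.1, -0.1, 0.5]
width: 0.0009
```

Call:
play_rows --pt "0 0 0 0.002 0.007 0 0" --pt "0 0 0 0 0 -0.005 0" --pt "0 0 0 0 0 0 0"

```text
t: 3.45
eef_pos: [0.6164, 0.3314, 0.1824]
ee_rot: [3.133, 0.004, 3.137]
force: [-0.0, -0.4, 0.1]
width: 0.0007
```

Call:
play_rows --pt "0 0 0 -0.001 0 -0.009 0" --pt "0 0 0 0 0 -0.009 0" --pt "0 0 0 0 0 -0.006 0" --pt "0 0 0 0 0 0 0"

```text
t: 3.95
eef_pos: [0.6154, 0.3317, 0.1571]
ee_rot: [3.133, 0.005, 3.137]
force: [-0.9, -0.1, 1.8]
width: 0.0003
```

Call:
play_rows --pt "0 0 0 0 0 -0.003 0" --pt "0 0 0 0 0 0 0"

```text
t: 4.2
eef_pos: [0.6155, 0.3317, 0.1542]
ee_rot: [3.133, 0.005, 3.137]
force: [-1.0, -0.2, 2.7]
width: 0.0005
```

Call:
play_rows --pt "0 0 0 0 0 -0.003 0" --pt "0 0 0 0 0 0 0"

```text
t: 4.45
eef_pos: [0.6156, 0.3317, 0.1539]
ee_rot: [3.133, 0.006, 3.138]
force: [-1.6, 0.1, 2.5]
width: 0.0005
```

```bash
python3 - <<'E'
from h import *
st=get_state();im,d=grab_frame('wrist');cv2.imwrite('pics/w2.png',im);zoom(im,270,180,400,290,6,'w2z.png')
im,d=grab_frame('side');zoom(im,220,270,320,390,5,'s2z.png')
print(st['eef_pos'],st['force'])
E
```

```text
[0.61563701 0.33174563 0.15389941] [-1.59967207  0.05944541  2.54221307]
```

View pics/w2.png

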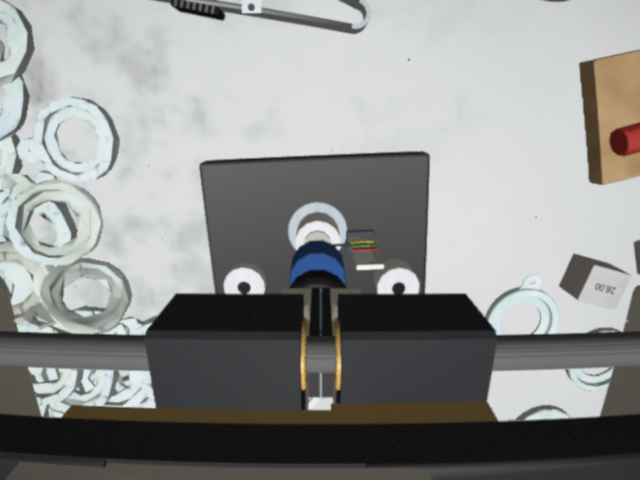

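View pics/s2z.png

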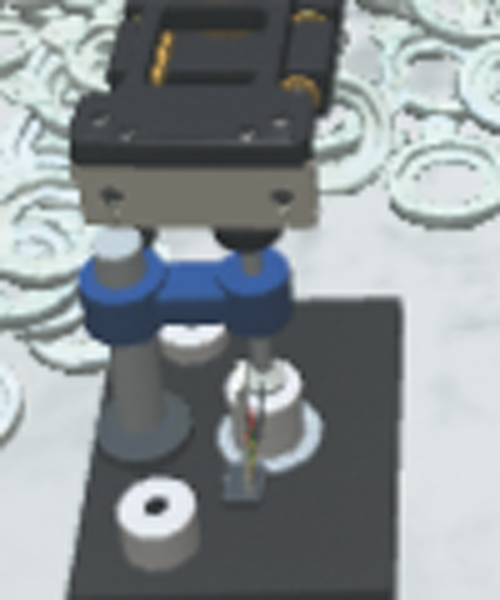

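Call:
play_rows --pt "0 0 0 0 0 -0.003 0" --pt "0 0 0 0 0 -0.003 0" --pt "0 0 0 0 0 0 0"

```text
t: 4.92
eef_pos: [0.6157, 0.3317, 0.1539]
ee_rot: [3.132, 0.01, 3.14]
force: [-1.6, -0.5, 1.4]
width: 0.0005
```

```bash
python3 - <<'E'
from h import *
st=get_state();im,d=grab_frame('wrist');cv2.imwrite('pics/w3.png',im);zoom(im,270,180,400,290,6,'w3z.png')
print(st['eef_pos'],st['force'])
E
```

```text
[0.61570694 0.33174127 0.1539339 ] [-1.5801512  -0.53309576  1.35201991]
```

View pics/w3z.png

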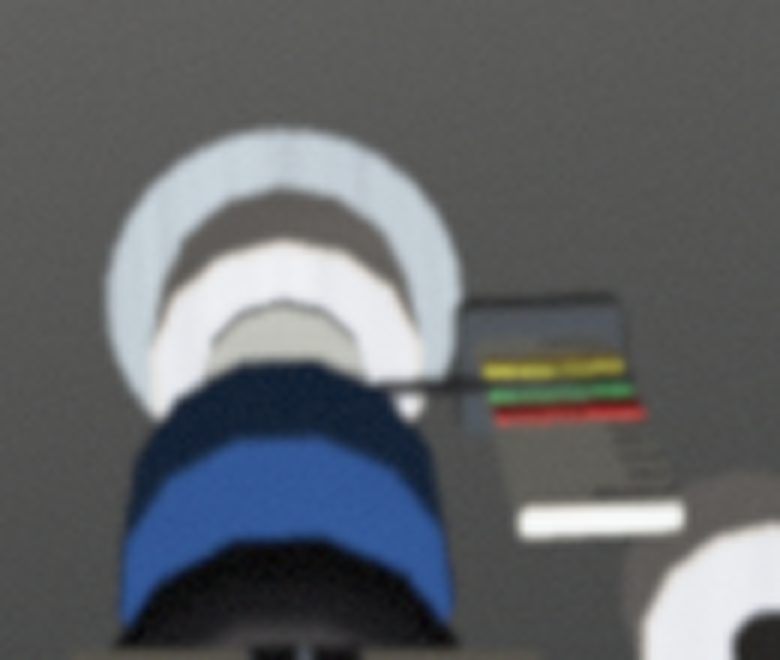

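```bash
python3 - <<'E'
from h import *
st=get_state();im,d=grab_frame('wrist');np.save('pics/w4.npy',d)
print(st['q'],st['moment'],st['force'],st['t'],st['joint_efforts'])
K,D,E=cam('wrist',st);c=(K,D,E)
def pt(u,v):
    z=np.median(d[v-1:v+2,u-1:u+2]); 
    un=cv2.undistortPoints(np.array([[[u,v]]],float),K,D)[0,0]
    q=np.array([un[0]*z,-un[1]*z,-z]);return E[:3,:3].T@(q-E[:3,3])
f=lambda x,y:(int(270+x/6),int(180+y/6))
for n,p in dict(plate=f(500,200),ring=f(283,155),spacer=f(283,268),spacer2=f(180,355),foot=f(280,340),yel=f(560,370),red=f(570,413),scaletop=f(600,518),ptr=f(430,385),rsp=f(690,600)).items(): print(n,p,pt(*p))
print('lsp',pt(232,285))
E
```

```text
[ 7.71810896e-01  4.46551426e-01 -4.89950344e-02 -1.50623944e-04
 -1.06123327e+00 -2.34444975e+00] [-0.21802389  0.60841572  0.05228675] [-1.29729176 -0.79611199  2.47240618] 4.975 [-1.35425529e-01 -6.06210709e+01  2.69355637e+01  6.30694181e+00
  5.15083820e-01  1.98862988e-03]
plate (353, 213) [0.60331418 0.35738929 0.0200432 ]
ring (317, 205) [0.59741462 0.3319557  0.02030924]
spacer (317, 224) [0.60378044 0.33184275 0.0479204 ]
spacer2 (300, 239) [0.61375606 0.32080313 0.04805004]
foot (316, 236) [0.60957925 0.33117235 0.05533199]
yel (363, 241) [0.6176012  0.36260535 0.04068321]
red (365, 248) [0.61765695 0.36224937 0.05533005]
scaletop (370, 266) [0.61933212 0.36198081 0.08286538]
ptr (341, 244) [0.61509534 0.34698712 0.05479311]
rsp (385, 280) [0.64615171 0.37885072 0.04018411]
lsp [0.65300351 0.27088484 0.0319004 ]
```

Call:
play_rows --pt "0 0 0 0 0 -0.008 0" --pt "0 0 0 0 0 -0.008 0" --pt "0 0 0 0 0 -0.008 0"

```text
t: 5.4
eef_pos: [0.6164, 0.332, 0.1529]
ee_rot: [3.13, 0.022, -3.137]
force: [-24.1, -6.4, 49.7]
width: 0.0004
```

```bash
python3 - <<'E'
from h import *
st=get_state();im,d=grab_frame('wrist');cv2.imwrite('pics/w5.png',im);zoom(im,270,180,400,290,6,'w5z.png')
print(st['q'],st['moment'],st['force'],st['t'],st['eef_pos'],st['ee_rot'])
K,D,E=cam('wrist',st);c=(K,D,E)
def pt(u,v):
    z=np.median(d[v-1:v+2,u-1:u+2]); 
    un=cv2.undistortPoints(np.array([[[u,v]]],float),K,D)[0,0]
    q=np.array([un[0]*z,-un[1]*z,-z]);return E[:3,:3].T@(q-E[:3,3])
print(pt(316,236),pt(341,244),pt(343,244))
im,d=grab_frame('side');zoom(im,220,230,320,390,5,'s5z.png')
E
```

```text
[ 0.77503802  0.44194608 -0.06240334  0.00742259 -1.04266339 -2.34490931] [-2.34302108e+00  8.92530538e+00  8.30603907e-03] [-24.06531317  -6.39634927  49.74289827] 5.4 [0.61635647 0.33195021 0.15288661] [ 3.1296196   0.02154044 -3.13713241]
[0.6107615  0.33149909 0.05567687] [0.62763576 0.34961749 0.02095174] [0.62787418 0.35110961 0.02023392]
```

View pics/s5z.png

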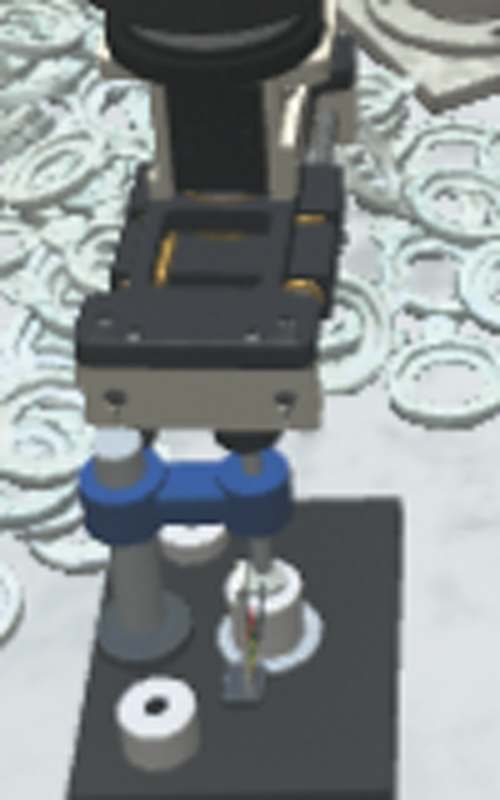

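View pics/w5z.png

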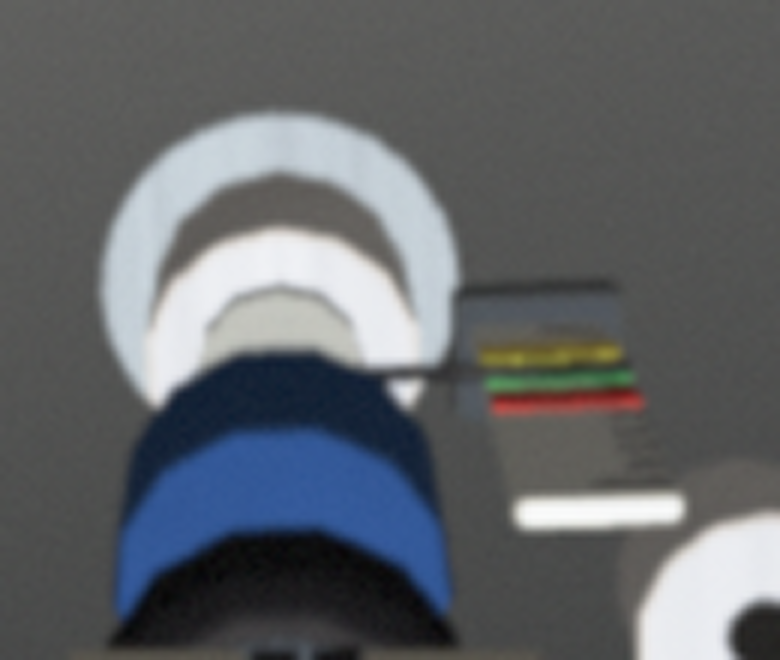

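Call:
play_rows --pt "0 0 0 0 0 0.01 0" --pt "0 0 0 0 0 0.015 0" --pt "0 0 0 0 0 0.02 0" --pt "0 0 0 0 0 0.02 0" --pt "0 0 0 0 0 0.02 0" --pt "0 0 0 0 0 0 0"

```text
t: 6.25
eef_pos: [0.6171, 0.3322, 0.239]
ee_rot: [3.13, 0.021, -3.138]
force: [0.9, 0.1, 0.3]
width: 0.0005
```

```bash
python3 - <<'E'
from h import *
st=get_state();im,d=grab_frame('wrist');cv2.imwrite('pics/w6.png',im)
print(st['force'],st['t'],st['eef_pos'],st['ee_rot'],st['q'])
im,d=grab_frame('side');zoom(im,200,270,400,420,4,'s6z.png')
K,D,E=cam('wrist',st)
v,u=239,334
E
```

```text
[0.88599375 0.10238693 0.33687122] 6.25 [0.61706807 0.33216967 0.23896349] [ 3.13008596  0.020548   -3.13789149] [ 0.77433973  0.38595005  0.05323766  0.00646006 -1.21533257 -2.34349604]
```

View pics/w6.png

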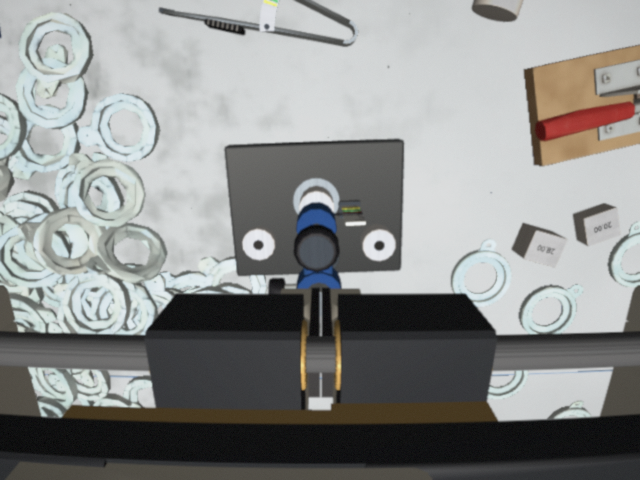

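View pics/s6z.png

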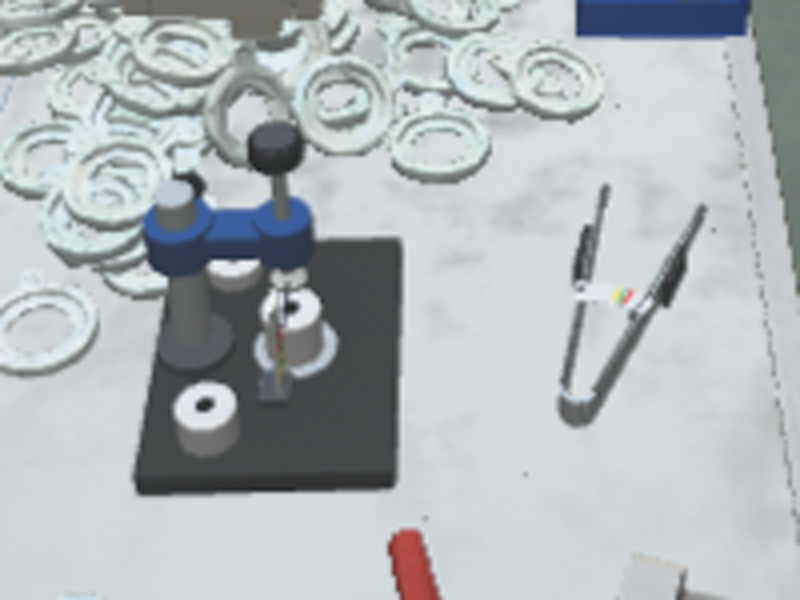

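The plunger is back up. Pointer height and depth put the spacer at 28 mm, so the colour is red. Next I'll move over the tweezers, turning 1.27 rad.

Call:
play_rows --pt "0 0 0.18 -0.01 -0.005 0.01 0" --pt "0 0 0.18 -0.025 -0.01 0 0" --pt "0 0 0.18 -0.03 -0.012 0 0.5" --pt "0 0 0.18 -0.03 -0.012 0 1" --pt "0 0 0.18 -0.03 -0.012 -0.01 1" --pt "0 0 0.18 -0.03 -0.012 -0.01 1" --pt "0 0 0.18 -0.018 -0.009 -0.01 1" --pt "0 0 0 0 0 0 1"

```text
t: 7.35
eef_pos: [0.4352, 0.2543, 0.2037]
ee_rot: [3.131, 0.002, -1.84]
force: [1.3, 0.1, 0.7]
width: 0.055
```

```bash
python3 - <<'E'
from h import *
st=get_state();im,d=grab_frame('wrist');cv2.imwrite('pics/w7.png',im);np.save('pics/w7.npy',d);import pickle;pickle.dump(st,open('st7.pkl','wb'))
print(st['force'],st['t'],st['eef_pos'],st['ee_rot'],st['q'],st['width'])
t=R.from_euler('xyz',[np.pi,0,-1.87]);print('corr',(t*R.from_euler('xyz',st['ee_rot']).inv()).as_rotvec())
E
```

```text
[1.2810891  0.13662997 0.72151444] 7.35 [0.435187   0.25434394 0.20367285] [ 3.13135238e+00  1.93574811e-03 -1.84046103e+00] [ 0.91119983  0.10630141 -0.39885059 -0.0116506  -1.06777527 -1.17522724] 0.05496394683811493
corr [-0.0047317  -0.00928597 -0.02954862]
```

View pics/w7.png

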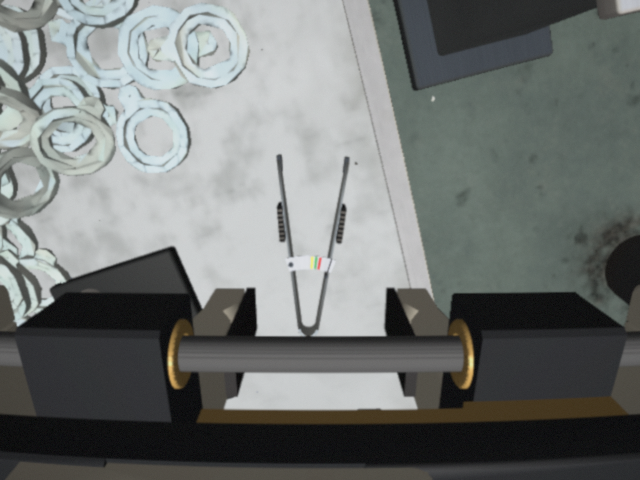

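The tweezers are seen nearly aligned: pads at (281,222) and (342,223), tips at (280,156) and (347,158), bow at (310,333).

```bash
python3 - <<'E'
from h import *
import pickle
st=pickle.load(open('st7.pkl','rb'));im=cv2.imread('pics/w7.png');c=cam('wrist',st);d=np.load('pics/w7.npy')
zoom(im,250,140,380,345,4,'w7z.png')
g=cv2.cvtColor(im,cv2.COLOR_BGR2GRAY);hs=cv2.cvtColor(im,cv2.COLOR_BGR2HSV)
m=(g<70).astype('uint8')*255; m[:, :270]=0;m[:,360:]=0;m[:150]=0;m[255:]=0
m=cv2.morphologyEx(m,cv2.MORPH_OPEN,np.ones((3,5)))
n,l,s,ce=cv2.connectedComponentsWithStats(m)
for i in range(1,n):
    if s[i,4]>20: print(s[i],ce[i])
P=plane(c,[[281,222.5],[342,223.5],[280,156],[347,158],[310,333]],.018);print(P)
a=P[0]-P[1];print('pads axis ang',np.degrees(np.arctan2(a[1],a[0])),np.linalg.norm(a)); ax=(P[2]+P[3])/2-P[4];print('axis',np.degrees(np.arctan2(ax[1],ax[0])),np.linalg.norm(ax),(P[0]+P[1])/2, np.linalg.norm(P[2]-P[3]))
a=P[2]-P[3];print('tip perp ang',np.degrees(np.arctan2(a[1],a[0])))
E
```

```text
[[0.46653734 0.25390031 0.018     ]
 [0.41724377 0.26850538 0.018     ]
 [0.45125574 0.20076818 0.018     ]
 [0.39962974 0.21670418 0.018     ]
 [0.47159715 0.36134323 0.018     ]]
pads axis ang -16.50389930551591 0.05141170816567501
axis -106.82739353970248 0.15943381669044712 [0.44189056 0.26120285 0.018     ] 0.05402961737390774
tip perp ang -17.154506574504378
```

View pics/w7z.png

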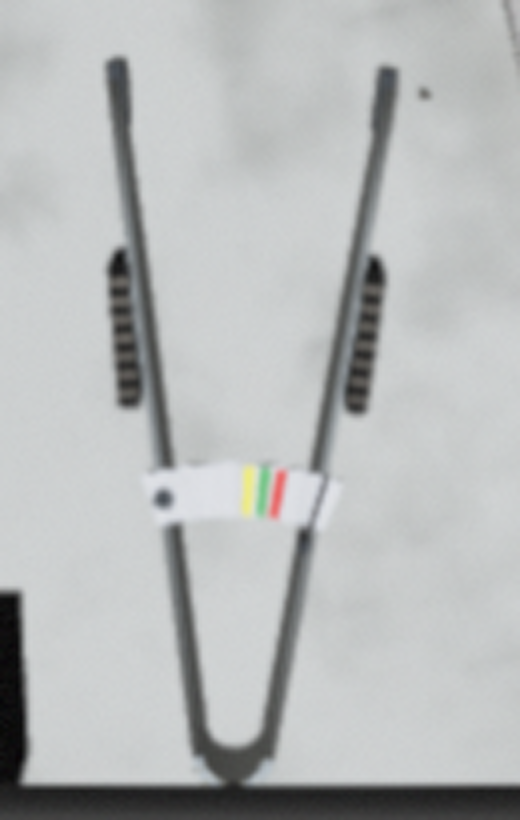

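Call:
play_rows --pt "-0.005 -0.009 -0.024 0.007 0.007 -0.01 1" --pt "0 0 0 0 0 -0.03 1" --pt "0 0 0 0 0 -0.03 1" --pt "0 0 0 0 0 -0.03 1" --pt "0 0 0 0 0 -0.02 1" --pt "0 0 0 0 0 -0.01 1" --pt "0 0 0 0 0 0 1"

```text
t: 8.28
eef_pos: [0.4498, 0.2668, 0.0661]
ee_rot: [-3.138, -0.001, -1.889]
force: [0.0, -0.1, 0.6]
width: 0.0878
```

```bash
python3 - <<'E'
from h import *
st=get_state();im,d=grab_frame('wrist');cv2.imwrite('pics/w8.png',im)
print(st['force'],st['t'],st['eef_pos'],st['ee_rot'],st['width'])
c=cam('wrist',st)
E
```

```text
[ 0.04851762 -0.13339584  0.61968124] 8.275 [0.44976549 0.26683036 0.06610776] [-3.13755832e+00 -8.50489065e-04 -1.88934158e+00] 0.08778309991695127
```

View pics/w8.png

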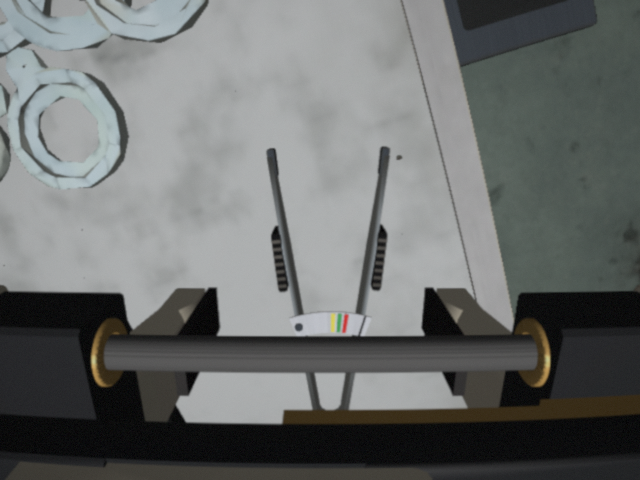

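```bash
python3 - <<'E'
from h import *
st=get_state();c=cam('wrist',st);print(st['eef_pos'],st['ee_rot'])
P=plane(c,[[279,258],[380,258],[272,148],[385,148],[329,410]],.018);print(P)
a=P[0]-P[1]; ax=(P[2]+P[3])/2-P[4]
print(np.arctan2(a[1],a[0])-np.pi/2,np.arctan2(ax[1],ax[0]),(P[0]+P[1])/2,np.linalg.norm(P[2]-P[3]),np.linalg.norm(a))
E
```

```text
[0.44996647 0.26709633 0.06666783] [-3.13717996e+00  5.62866765e-06 -1.88901164e+00]
[[0.46657015 0.25246199 0.018     ]
 [0.41767306 0.26842442 0.018     ]
 [0.45112674 0.19968564 0.018     ]
 [0.40040765 0.21626641 0.018     ]
 [0.47104065 0.3498565  0.018     ]]
-1.8863386226037773 -1.879678758849348 [0.44212161 0.2604432  0.018     ] 0.05336054307156636 0.051436605967300264
```

Call:
play_rows --pt "0 0 0 -0.008 -0.0065 -0.015 1" --pt "0 0 0 0 0 -0.01 1" --pt "0 0 0 0 0 0 1" --pt "0 0 0 0 0 0 1"

```text
t: 8.82
eef_pos: [0.4446, 0.2633, 0.0441]
ee_rot: [-3.134, 0.006, -1.89]
force: [0.0, 0.2, 0.0]
width: 0.0877
```

```bash
python3 - <<'E'
from h import *
st=get_state();print(st['eef_pos'],(R.from_euler('xyz',[np.pi,0,-1.883])*R.from_euler('xyz',st['ee_rot']).inv()).as_rotvec())
E
```

```text
[0.44462341 0.26329931 0.04408164] [-0.00308482  0.00885253  0.00668619]
```

Call:
play_rows --pt "-0.003 0.009 0.006 -0.003 -0.003 -0.012 1" --pt "0 0 0 0 0 -0.012 1" --pt "0 0 0 0 0 -0.004 1" --pt "0 0 0 0 0 0 1"

```text
t: 9.32
eef_pos: [0.4418, 0.2605, 0.0145]
ee_rot: [3.141, 0.0, -1.883]
force: [0.2, -0.2, -0.2]
width: 0.0883
```

Call:
play_rows --pt "0 0 0 0 0 0 0.6" --pt "0 0 0 0 0 0 0.55" --pt "0 0 0 0 0 0 0.5" --pt "0 0 0 0 0 0 0.49" --pt "0 0 0 0 0 0 0.49" --pt "0 0 0 0 0 0 0.49" --grip_force 30

```text
t: 10.07
eef_pos: [0.442, 0.2607, 0.015]
ee_rot: [3.142, 0.001, -1.883]
force: [-0.2, -0.0, -1.1]
width: 0.0431
```

```bash
python3 - <<'E'
from h import *
st=get_state();im,d=grab_frame('wrist');cv2.imwrite('pics/w9.png',im)
print(st['force'],st['t'],st['eef_pos'],st['ee_rot'],st['width'])
E
```

```text
[-0.1932202  -0.00609693 -1.11337687] 10.075 [0.4419994  0.26069324 0.01502336] [ 3.14151919e+00  1.08379532e-03 -1.88327822e+00] 0.043123647868854635
```

View pics/w9.png

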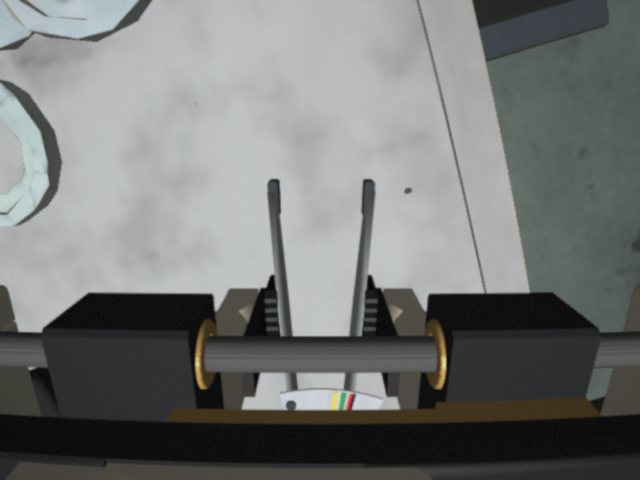

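```bash
python3 - <<'E'
from h import *
st=get_state();im=cv2.imread('pics/w9.png')
zoom(im,250,170,410,230,5,'w9a.png');zoom(im,270,370,410,420,5,'w9b.png')
a=cv2.imread('pics/w9a.png');b=cv2.imread('pics/w9b.png');b=cv2.copyMakeBorder(b,0,0,0,a.shape[1]-b.shape[1],0)
cv2.imwrite('pics/w9c.png',np.vstack([a,b]))
E
```

```text
(no output)
```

View pics/w9c.png

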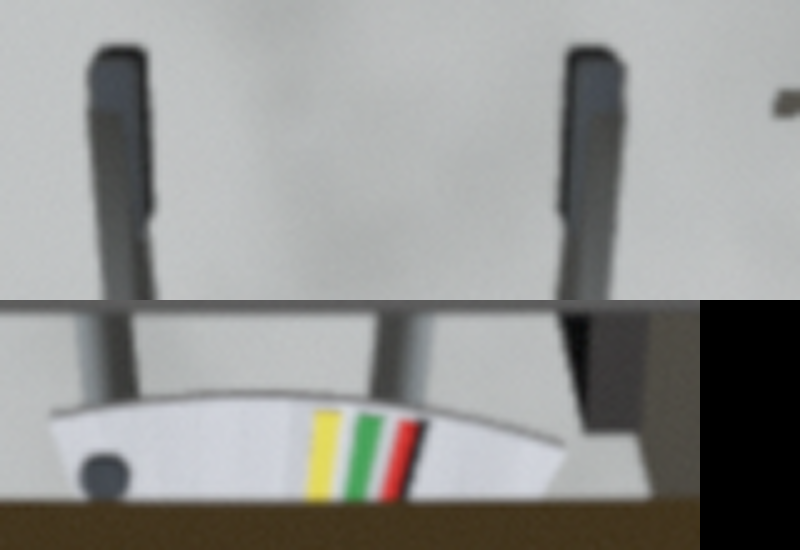

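```bash
python3 - <<'E'
from h import *
st=get_state();c=cam('wrist',st)
for z,x1,x2 in((.018,138,577),(0,152,562)):
    P=plane(c,[[250+x1/5,180],[250+x2/5,180]],z);print(P,np.linalg.norm(P[0]-P[1]))
E
```

```text
[[0.43838613 0.20295009 0.018     ]
 [0.40875283 0.21248048 0.018     ]] 0.031128132310495535
[[0.43994466 0.2052608  0.        ]
 [0.40881456 0.21527277 0.        ]] 0.032700496742651616
```

Call:
play_rows --pt "0 0 0 0 0 0 0.478" --pt "0 0 0 0 0 0 0.478" --pt "0 0 0 0 0 0.01 0.478" --pt "0 0 0 0 0 0.015 0.478" --pt "0 0 0 0 0 0.02 0.478" --pt "0 0 0 0 0 0.02 0.478" --pt "0 0 0 0 0 0.02 0.478" --pt "0 0 0 0 0 0.01 0.478" --pt "0 0 0 0 0 0 0.478"

```text
t: 11.25
eef_pos: [0.4419, 0.2605, 0.1161]
ee_rot: [-3.141, 0.002, -1.883]
force: [0.3, 0.2, -1.6]
width: 0.0419
```

```bash
python3 - <<'E'
from h import *
st=get_state();im,d=grab_frame('wrist');cv2.imwrite('pics/w10.png',im)
print(st['force'],st['t'],st['eef_pos'],st['ee_rot'],st['width'])
zoom(im,250,170,410,230,5,'a.png');zoom(im,270,370,430,420,5,'b.png')
cv2.imwrite('pics/w10c.png',np.vstack([cv2.imread('pics/a.png'),cv2.imread('pics/b.png')]))
s,_=grab_frame('side');zoom(s,300,250,400,390,5,'s10.png')
E
```

```text
[ 0.2978168   0.19558255 -1.62093724] 11.25 [0.44187451 0.26051314 0.1161315 ] [-3.14105393e+00  2.40083854e-03 -1.88312176e+00] 0.04188290490066322
```

View pics/w10c.png

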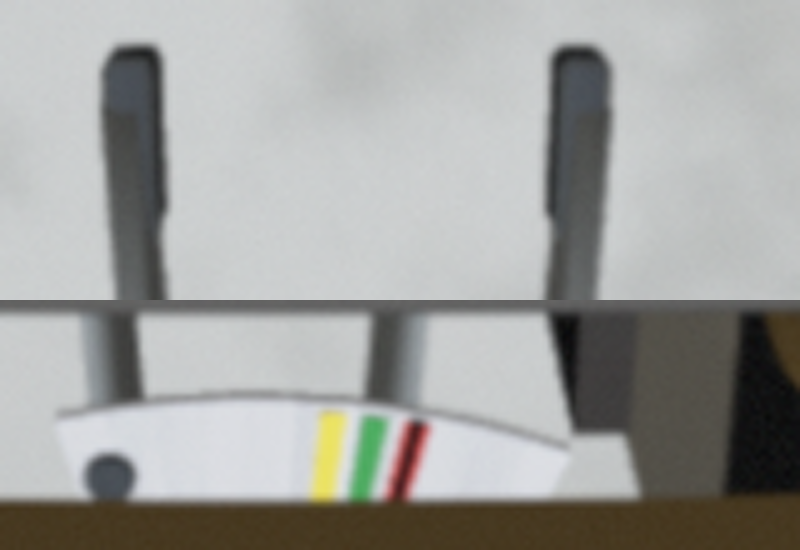

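View pics/s10.png

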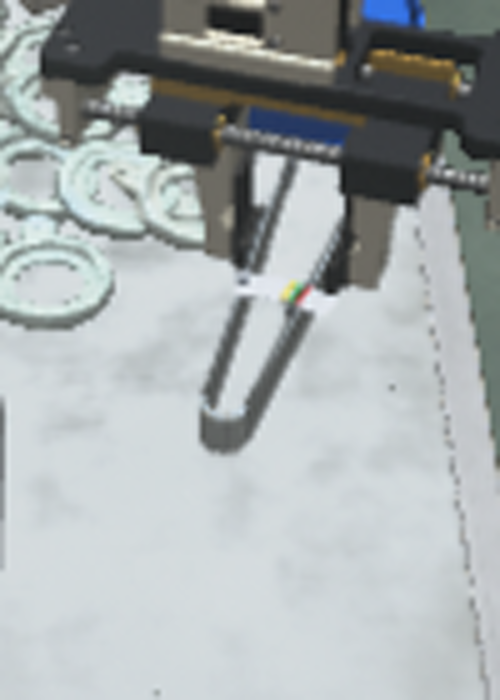

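Call:
play_rows --pt "0 0 0 0 -0.01 0 0.478" --pt "0 0 0 -0.002 -0.02 0.002 0.478" --pt "0 0 0 -0.002 -0.025 0.002 0.478" --pt "0 0 0 -0.002 -0.025 0.002 0.478" --pt "0 0 0 -0.002 -0.025 0.002 0.478" --pt "0 0 0 -0.002 -0.025 0 0.478" --pt "0 0 0 -0.001 -0.025 0 0.478" --pt "0 0 0 -0.001 -0.025 0 0.478" --pt "0 0 0 0 -0.025 0 0.478" --pt "0 0 0 0 -0.015 0 0.478" --pt "0 0 0 0 -0.005 0 0.478" --pt "0 0 0 0 0 0 0.478"

```text
t: 12.85
eef_pos: [0.4207, 0.012, 0.1213]
ee_rot: [3.138, -0.005, -1.89]
force: [-0.5, 0.6, -0.9]
width: 0.0421
```

```bash
python3 - <<'E'
from h import *
st=get_state();im,d=grab_frame('wrist');cv2.imwrite('pics/w11.png',im)
print(st['force'],st['t'],st['eef_pos'],st['ee_rot'],st['width'])
c=cam('wrist',st)
P=plane(c,[[280,180],[363,180]],st['eef_pos'][2]+.003);print(P)
print(proj(c,[.411,-.029,.0]))
E
```

```text
[-0.49306232  0.60147527 -0.85961539] 12.85 [0.42065079 0.01195553 0.12130668] [ 3.13802733 -0.00454283 -1.89016463] 0.042130904324989366
[[ 0.41582859 -0.04551111  0.12430668]
 [ 0.38783214 -0.03627822  0.12430668]]
[[312.73344863 174.53673263]]
```

View pics/w11.png

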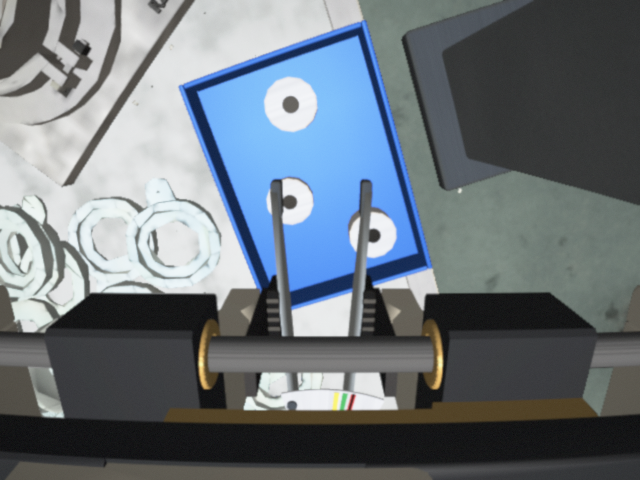

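Call:
play_rows --pt "0 0 0 0.005 0.006 0 0.478" --pt "0 0 0 0.003 0.004 0 0.478" --pt "0 0 0 0 0 0 0.478" --pt "0 0 0 0 0 0 0.478" --pt "0 0 0 0 0 0 0.478" --pt "0 0 0 0 0 0 0.478"

```text
t: 13.65
eef_pos: [0.4295, 0.0245, 0.1211]
ee_rot: [3.138, -0.005, -1.887]
force: [-0.7, -0.7, -0.6]
width: 0.0423
```

```bash
python3 - <<'E'
from h import *
c=cam('wrist',get_state());st=get_state();im,d=grab_frame('wrist')
print(st['force'],st['t'],st['eef_pos'],st['ee_rot'],st['width'],np.abs(st['qd']).max())
zoom(im,160,0,480,300,2,'w12.png');zoom(im,270,370,430,420,5,'b.png')
s,_=grab_frame('side');t,_=grab_frame('top');cv2.imwrite('pics/s12.png',s);cv2.imwrite('pics/t12.png',t);zoom(s,220,190,420,400,4,'s12z.png')
P=plane(c,[[280,180],[363,180]],st['eef_pos'][2]+.003);print(P,P.mean(0))
E
```

```text
[-0.69293829 -0.67647184 -0.57487879] 13.65 [0.42946147 0.02445611 0.12111287] [ 3.13782968 -0.00478121 -1.88707585] 0.04225118122999616 0.001436189596275149
[[ 0.42482134 -0.03302197  0.12411287]
 [ 0.39679411 -0.02387394  0.12411287]] [ 0.41080772 -0.02844796  0.12411287]
```

View pics/w12.png

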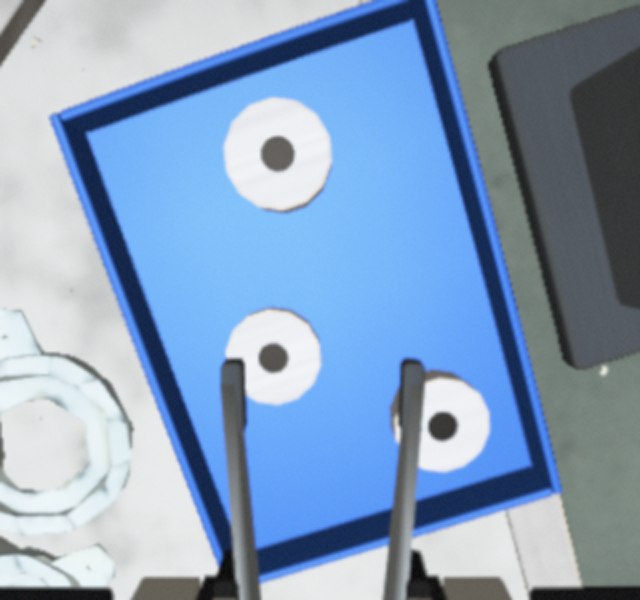

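View pics/b.png

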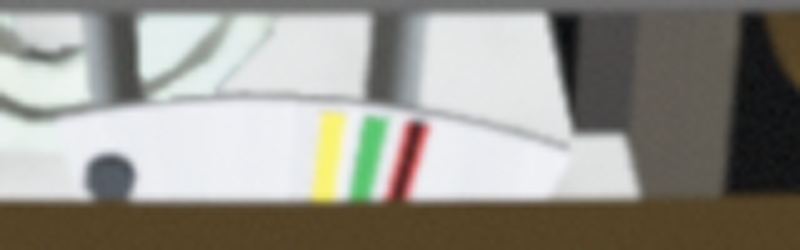

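View pics/s12z.png

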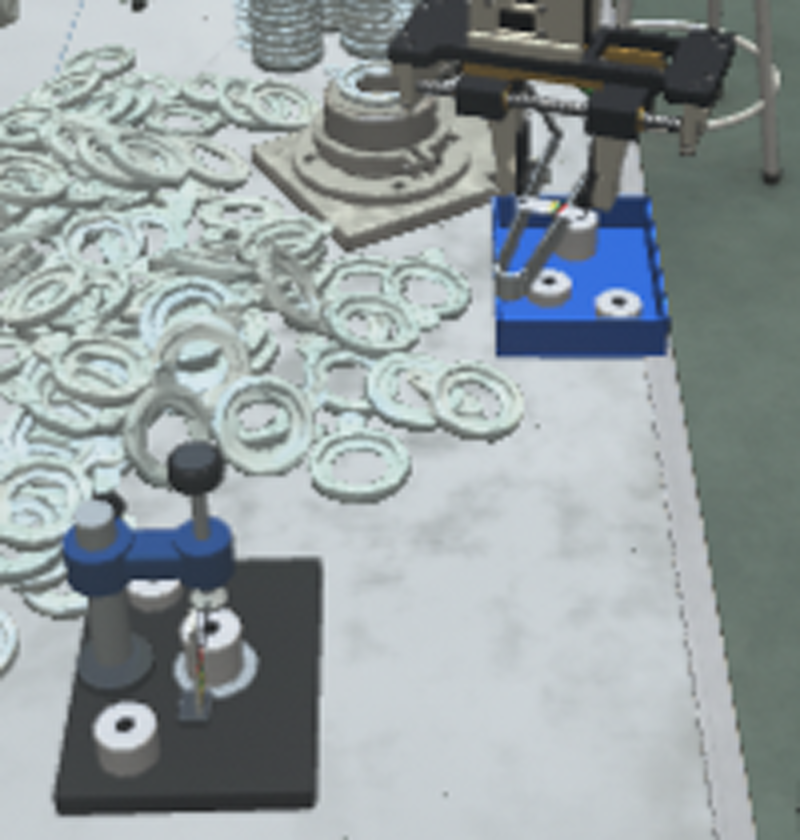

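The pointer is in the middle of red, the tips are over the tray middle at about 0.115 m, the arm is still, the plunger is up and the spacers haven't moved. Handing in.

```bash
python3 - <<'E'
from station import *
print(job_done())
E
```

```text
the job is handed in; nothing more can be done
None
```

I pressed the gauge plunger down onto the spacer under it and read red: depth put the spacer's top 28 mm above the plate and the pointer in the red band. I then let the plunger spring fully up. I picked up the tweezers by their pads, squeezed them until their pointer stood in the middle of red, and handed in still holding them level over the middle of the tray.

**Last checks:**
- **Tips:** they sat at about (0.425, -0.033) and (0.397, -0.024), around 0.12 m up. Their midpoint was within about 1 mm of the tray centre I measured from the top camera.
- **Grip:** finger opening was 42 mm, the tool was tilted by less than 0.01 rad, and joint speeds were almost zero.
- **Scene:** the side picture showed the plunger up, the gauge spacers standing as before, and the tweezers clear of the tray. I did not measure the spacers, marker or plug gauge again before handing in.

**Where checks were weak or disagreed:**
- **Tip gap:** before the last small squeeze it measured 31 to 33 mm while the pointer sat at the outer edge of red. I trusted the pointer and squeezed about 1 mm more. My final tip positions give roughly 29 to 30 mm, but those pixels were only rough; the allowed range is 28.5 to 33.5 mm.
- **Plunger push:** my first presses read only 1 to 3 N with the plunger about 16 mm down, so I pushed harder to be sure. That last push peaked near 50 N; I believe it went through the fingers onto the knob, but that is above the 40 N limit if any of it was the gripper's body touching something.

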